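Draw a casting mould shut with its turnbuckle

ROBOT

A 7-joint arm with a two-finger parallel gripper is mounted at the origin on the work surface. World frame = base frame: x ahead of the robot, y to its left, z up, the work surface at z = 0. Lengths are in m, angles in rad, forces in N, time in s.
With the tool pointing down it reaches from about 0.425 to 0.875 m from the base axis. Payload 4.7 kg.
Tool frame: the origin (TCP) lies at the very end of the fingers, on their centre line; the grasp point (between the pads) lies 19 mm behind it (ctrl.grasp_offset is the distance from the TCP to the grasp point, in m); z points along the fingers, y is the direction in which the jaws open and shut (so a half turn about z gives the same grasp; the last joint's range is limited). The gripper opens to 87 mm and grips with 3 to 60 N. Pads are 19 mm wide; open, the fingers measure 117 mm over their backs; the gripper's body (75 mm by 190 mm) begins 51 mm behind the grasp point.
Start: joints at [-1.301, 0.321, -0.07, 1.45, 0.023, 1.371, -0.057], TCP at [0.164, 0.629, 0.223] pointing down, gripper open.
Joint ranges: [-2.86, 2.86], [-0.3, 2.09], [-1.38, 1.24], [0.06, 2.45], [-1.56, 4.7], [0.09, 2.05], [-2.69, 2.69]. Speed limits (rad/s): [2.57, 2.57, 3.14, 3.14, 3.14, 3.14, 3.14].

INTERFACE

Orientations are given as a rotation vector (axis times angle).
In Python, from bench import ctrl gives the robot as it stands.
- The arm moves only by the shell command python3 -m creep 'ROWS' [FORCE]. ROWS is JSON, a list that holds one entry, the list of rows, each a list of 7 numbers: the opening, from 0 (shut) to 1 (fully open), then the shift along the tool's x, y, z in mm, then the turn, a rotation vector about the tool's x, y, z in rad. In form: [[[grip, dx, dy, dz, rx, ry, rz], ...]]. A call has 1 to 5 rows; each row is the pose to reach, as a shift and turn from the pose commanded when the call began, along the tool's axes at that moment; what a row does not reach only later rows make up. A row lasts 1/10 s, in which the tool goes at most 50 mm and 8.59 degrees, less where a joint would pass 70% of its speed; a pose out of reach is approached as far as the arm can. A call with a gripper value outside its range is refused whole. The fingers move at their own pace and stop on an object; FORCE is the grip in N (left out, the last holds). Time passes only in rows, so rows that repeat a pose let the fingers close. It gives the time, the measured TCP pose, the force and the opening at its end, in the units of the state.
- ctrl.get_state(): the state, without advancing time (a new reading comes with each control period).
- ctrl.get_image(name): name is "side" or "top"; returns the picture (400x640x3 uint8, red, green, blue); there is no depth.
- ctrl.camera_params(name): a dict with "K" (3x3 intrinsics, pixels), "pose" (4x4, takes a point from camera to world coordinates). Camera axes: x right, y down, z forward; pixel columns grow to the right and rows downward; lengths in m; the calibration is good to about 2 mm. A picture is of the moment at which its call begins. camera_params takes no time and is no camera call.
- ctrl.close_job(): hands the job in, once; it reports no verdict.
The state is a dict: "time": time; "joint_positions": joint angles; "qd": joint speeds; "joint_torque": joint torques, N m; "position": TCP position; "tool_rot": TCP orientation; "ft_force": force on the tool from outside, world axes, zero at the start; "torque": the same for the moment, N m; "grip_width": opening from 0.0 (shut) to 1.0 (fully open).
Only numpy, scipy, OpenCV 4.12 (cv2) and the standard library are available. Lean on these libraries where they do the work, as an engineer would, in place of code of your own. Each camera call takes 0.05 s, during which the arm holds its last target. There are 200 camera calls.

TASK

Two split plaster casting moulds stand open in turnbuckle clamps on the potter's bench. Close the taller mould: swing the knobbed bar of its turnbuckle up and over, towards the mould, until the plaster halves meet and the bar is at its stop, then let go. Leave the low mould's clamp as it is.

Things in the scene. Friction and masses are not known exactly. Their poses are not given: they have to be found in the camera images.
- tall_clamp: fixed clamp of the taller mould; origin under its 220 (x, -120 to 100) x 250 (y) x 18 mm wood base, on the table. Far (+x) side: two white plaster half blocks, top at z 124 mm, each x 0 to 100 mm and 55 mm wide, slide along y and meet at y = 0 (gap up to 31 mm). Near (-x) side: the steel turnbuckle, axis parallel to y through x -90, z 75 mm; end lugs lie beyond y = +-50 mm, below z 95 mm.
- tall_turnbuckle (a joint): turn q (rad) of its middle body, an open steel frame 92 x 33 mm, fixed along its axis; steep opposed threads draw both halves in 10 mm each per rad. 0: open, bar leaning 40 deg from upright towards clamp -x; grows as the bar swings up and over towards +x; 0.70: upright; 1.5: stop, halves meet, bar leaning 46 deg to +x. Starts 0 to 0.35. Friction about 0.15 N m; stays where left.
- tall_knob (a point): centre of the black 26 mm ball knob on the 12 mm thick bar of the tall mould's turnbuckle. In the clamp's frame: y 0, x = -90 - 85 sin(0.70 - q), z = 75 + 85 cos(0.70 - q) mm. Can be pushed round its 85 mm arc from its -x side with closed fingers (about 2 N, more at the stop), following its rise and fall; nothing else within 60 mm along y. In a pinch it pivots and may creep out.
- low_knob (a point): centre of the same kind of knob on the other clamp, which is alike but holds a low mould (plaster 50 mm tall, top at z 74 mm, wider pour hole): to be left alone.

How it is judged:
At the end, for the whole second after the job is handed in: The tall mould's turnbuckle is turned to within 0.18 rad (10 degrees) of its stop (joint above 1.32 rad), so its halves meet to within about 4 mm, and it is at rest; the low mould's knob is within 15 mm of where it started (value of joint tall_turnbuckle above 1.32 rad and velocity of joint tall_turnbuckle between -0.1 and 0.1 rad/s and distance of low_knob from where it was at the start of the episode below 0.015 m); the robot touches nothing.
It fails at once if the low mould's turnbuckle is turned (its knob moved more than 15 mm) (distance of low_knob from where it was at the start of the episode above 0.015 m).
It also fails if it takes over 32 s, if anything falls off the work surface, if the arm or the gripper's body presses on something with over 40 N, if the wrist force passes 120 N, or if a joint passes its speed limit or range.

## Working session

There is one attempt and no reset: what is moved stays moved. The work goes in short steps, Python scripts to look and compute and a shell command to move; the robot and the scene stay as the last step left them, time stands still between calls to the robot, and variables do not carry over. Pictures are saved under pics/ and viewed, about 8 in all and at most 12, crops included, and the job is handed in when it is done.

```bash
mkdir -p pics; python3 - <<'E'
from bench import ctrl
import cv2,numpy as np
for n in("top","side"):
    cv2.imwrite(f"pics/{n}0.png",ctrl.get_image(n)[:,:,::-1])
    p=ctrl.camera_params(n);print(n,np.round(p["K"],1).tolist(),np.round(p["pose"],3).tolist())
s=ctrl.get_state();print(s["time"],s["position"],s["tool_rot"],s["grip_width"])
E
```

```text
top [[363.0, 0.0, 317.2], [0.0, 363.0, 194.4], [0.0, 0.0, 1.0]] [[0.068, -0.964, 0.259, 0.39], [-0.998, -0.067, 0.016, -0.033], [0.002, -0.259, -0.966, 0.786], [0.0, 0.0, 0.0, 1.0]]
side [[500.8, 0.0, 321.6], [0.0, 500.8, 199.9], [0.0, 0.0, 1.0]] [[0.78, -0.483, 0.398, 0.104], [-0.625, -0.621, 0.473, -0.542], [0.019, -0.618, -0.786, 0.966], [0.0, 0.0, 0.0, 1.0]]
0.1 [0.16441227 0.62835765 0.22157825] [-4.00705421e-01 -3.11582721e+00  2.65986374e-03] 0.9984453684109584
```

View pics/top0.png

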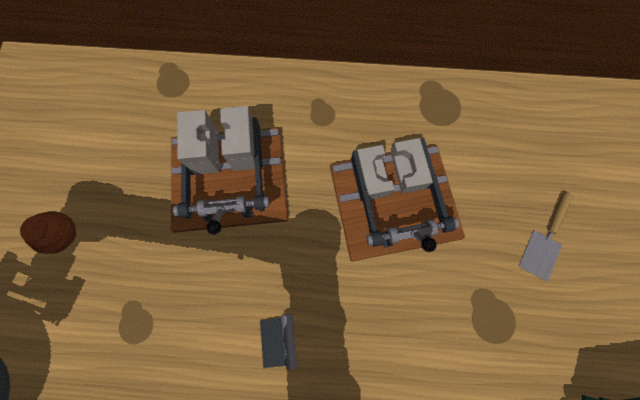

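View pics/side0.png

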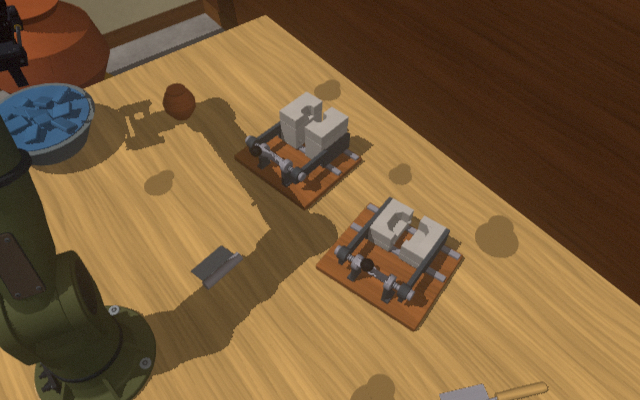

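The tall mould is on the left in the top view, with its knob at about (214,227). The low knob is at (429,243) in top and (366,265) in side. In the side view the tall knob is near (255,148), overlapping a lug.

```bash
cat >h.py <<'E'
from bench import ctrl
import cv2,numpy as np
from scipy.spatial.transform import Rotation as R
def ray(n,px):
    p=ctrl.camera_params(n);T=np.array(p["pose"]);d=T[:3,:3]@np.linalg.inv(p["K"])@[px[0],px[1],1]
    return T[:3,3],d/np.linalg.norm(d)
def onz(n,px,z):
    o,d=ray(n,px);return o+d*(z-o[2])/d[2]
def proj(n,P):
    p=ctrl.camera_params(n);c=np.linalg.inv(p["pose"])@np.r_[P,1];u=np.array(p["K"])@c[:3];return u[:2]/u[2]
E
python3 - <<'E'
from h import *
im=cv2.imread("pics/top0.png");hsv=cv2.cvtColor(im,cv2.COLOR_BGR2HSV)
b,g,r=[im[:,:,i].astype(int) for i in range(3)]
for q in[(190,160),(230,180),(180,222),(60,300),(250,150),(214,227),(300,100)]:print(q,hsv[q[1],q[0]])
m=((hsv[:,:,0]<13)&(hsv[:,:,1]>120)&(r>50)).astype(np.uint8)*255
m[:90]=0;m[:,:120]=0
m=cv2.morphologyEx(m,cv2.MORPH_OPEN,np.ones((3,3)))
half=m.copy();half[:,310:]=0
pts=cv2.findNonZero(half).reshape(-1,2)
hull=cv2.convexHull(pts).reshape(-1,2);W=np.array([onz("top",p,.018)[:2] for p in hull],np.float32)
print(hull.tolist());rc=cv2.minAreaRect(W);print(rc,cv2.boxPoints(rc))
dk=((im.max(2)<35)*255).astype(np.uint8)
n,l,s,c=cv2.connectedComponentsWithStats(dk[200:260,150:480])
for i in range(1,n):
    if s[i,4]>40:print(s[i],c[i]+[150,200])
v=np.hstack([cv2.resize(im[90:250,150:310],None,fx=2.5,fy=2.5,interpolation=2),cv2.resize(cv2.imread("pics/side0.png")[80:240,220:380],None,fx=2.5,fy=2.5,interpolation=2)])
cv2.imwrite("pics/c1.png",v)
E
```

```text
(190, 160) [14 30 92]
(230, 180) [ 12 162 115]
(180, 222) [ 15 188  61]
(60, 300) [ 16 132  89]
(250, 150) [175  15 100]
(214, 227) [68 73 14]
(300, 100) [ 17 127 148]
[[279, 148], [271, 212], [255, 222], [253, 222], [221, 221], [173, 187], [173, 185], [277, 145], [279, 145]]
((0.5849072337150574, 0.15378522872924805), (0.14748965203762054, 0.2510254979133606), 26.667625427246094) [[0.46267512 0.23284885]
 [0.5753389  0.00852617]
 [0.7071394  0.0747216 ]
 [0.59447557 0.29904428]]
[284   0  18  23 107] [439.72897196 211.25233645]
[94  7  8 11 47] [247.74468085 212.0212766 ]
[215   9  13  24  43] [369.6744186  223.30232558]
[ 54  15  18  19 198] [212.32323232 224.7979798 ]
[272  35  14  16 162] [428.0308642  243.30246914]
```

View pics/c1.png

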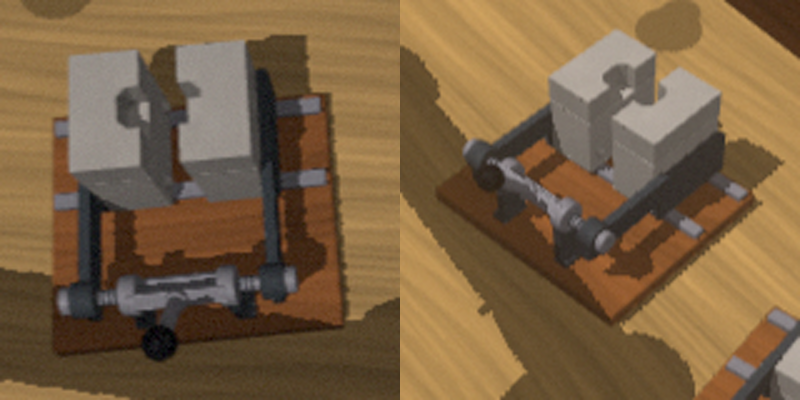

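The crop shows the tall knob at about (213.6,226.8) in top and (256.4,150.8) in side, with the base corners clear.

```bash
python3 - <<'E'
from h import *
t=lambda x,y:(x/2.5+150,y/2.5+90)
s=lambda x,y:((x-400)/2.5+220,y/2.5+80)
NL,NR,FR,FL=[onz("top",t(*p),.018)[:2] for p in[(55,350),(344,321),(331,93),(53,117)]]
print(NL,NR,FR,FL,"side",[onz("side",s(*p),.018)[:2].round(3) for p in[(437,192),(611,320),(755,196)]])
print([np.linalg.norm(a).round(3) for a in(NL-NR,FL-FR,NL-FL,NR-FR)])
rc=cv2.minAreaRect(np.float32([NL,NR,FR,FL]));ctr=np.array(rc[0])
yv=(NL-NR)+(FL-FR);yaw=np.arctan2(-yv[0],yv[1])
X=np.array([np.cos(yaw),np.sin(yaw)]);Y=np.array([-X[1],X[0]])
org=ctr+X*.010
print("yaw",yaw,"ctr",ctr,"org",org)
o1,d1=ray("top",(213.6,226.8));o2,d2=ray("side",(256.4,150.8))
a=np.linalg.lstsq(np.c_[d1,-d2],o2-o1,rcond=None)[0];P1=o1+d1*a[0];P2=o2+d2*a[1];K=(P1+P2)/2
print("knob",K,"miss",np.linalg.norm(P1-P2),"clamp",(K[:2]-org)@X,(K[:2]-org)@Y,K[2])
for q in np.arange(0,.4,.05):
    x=-.09-.085*np.sin(.7-q);P=np.r_[org+X*x,.075+.085*np.cos(.7-q)]
    print(round(q,2),P.round(3),proj("top",P).round(1),proj("side",P).round(1))
st=ctrl.get_state();print(R.from_rotvec(st["tool_rot"]).as_matrix().round(3))
E
```

```text
[0.495833   0.28285387] [0.5378703  0.03923907] [0.75000005 0.07033917] [0.70856672 0.32160573] side [array([0.496, 0.275]), array([0.536, 0.034]), array([0.751, 0.07 ])]
[np.float64(0.247), np.float64(0.255), np.float64(0.216), np.float64(0.214)]
yaw 0.16709524852360264 ctr [0.62262177 0.17838418] org [0.6324825  0.18004737]
knob [0.49231599 0.15817352 0.13858404] miss 0.005086768772808967 clamp -0.1418523048311729 0.001743126112954945 0.13858404307751082
0.0 [0.49  0.156 0.14 ] [215.3 227. ] [254.8 151.5]
0.05 [0.493 0.157 0.143] [214.8 224.9] [255.8 149.9]
0.1 [0.496 0.157 0.145] [214.4 222.8] [256.8 148.3]
0.15 [0.5   0.158 0.147] [214.  220.6] [257.9 146.8]
0.2 [0.504 0.158 0.15 ] [213.6 218.3] [259.  145.3]
0.25 [0.507 0.159 0.152] [213.3 216.1] [260.1 143.8]
0.3 [0.511 0.16  0.153] [213.  213.7] [261.3 142.3]
0.35 [0.515 0.16  0.155] [212.7 211.4] [262.5 140.9]
[[-0.967  0.253 -0.   ]
 [ 0.253  0.967 -0.002]
 [-0.    -0.002 -1.   ]]
```

```bash
cat >>h.py <<'E'
ORG=np.array([.6325,.1800]);YAW=.166
X=np.array([np.cos(YAW),np.sin(YAW)]);Y=np.array([-X[1],X[0]])
def knob(q): return np.array([-90-85*np.sin(.7-q),0,75+85*np.cos(.7-q)])
def todo(*targets):
    "targets: clamp-frame TCP in mm (x,y,z[,tilt deg]); print shift in tool axes, turn to clamp-aligned tool-down"
    s=ctrl.get_state();Rt=R.from_rotvec(s["tool_rot"]);p=np.array(s["position"])
    c=np.r_[(p[:2]-ORG)@X,(p[:2]-ORG)@Y,p[2]]*1000
    print("t",round(s["time"],2),"clamp TCP",c.round(1),"F",np.round(s["ft_force"],1),"grip",round(s["grip_width"],2),"j",np.round(s["joint_positions"],2))
    for t in targets:
        w=np.r_[ORG+X*t[0]/1e3+Y*t[1]/1e3,t[2]/1e3]
        D=np.c_[np.r_[-X,0],np.r_[Y,0],[0,0,-1]]
        tilt=R.from_rotvec(np.r_[Y,0]*np.radians(t[3] if len(t)>3 else 0))
        print(t,"->",(Rt.inv().apply(w-p)*1000).round(0),(Rt.inv()*tilt*R.from_matrix(D)).as_rotvec().round(3))
E
python3 -m creep '[[[0,-384,-397,0,0,0,-0.42],[0,-384,-397,0,0,0,-0.42],[0,-384,-397,0,0,0,-0.42],[0,-384,-397,0,0,0,-0.42],[0,-384,-397,0,0,0,-0.42]]]'
python3 -c "
from h import *
todo((-200,0,222))"
```

```text
time: 0.6
position: [0.2878, 0.4089, 0.2222]
tool_rot: [0.258, -3.131, 0.0]
ft_force: [1.2, 0.5, 0.1]
grip_width: 0.632
t 0.6 clamp TCP [-302.1  282.7  222.2] F [1.2 0.5 0.1] grip 0.63 j [-1.02  0.    0.01  1.82 -0.    1.32  0.72]
(-200, 0, 222) -> [-103. -283.    0.] [-0.    -0.    -0.002]
```

```bash
python3 -m creep '[[[0,-103,-283,0,0,0,0],[0,-103,-283,0,0,0,0],[0,-103,-283,0,0,0,0],[0,-103,-283,0,0,0,0],[0,-103,-283,0,0,0,0]]]'
python3 -c "
from h import *
todo((-200,0,222),(-200,0,134))"
```

```text
time: 1.1
position: [0.4104, 0.1912, 0.2224]
tool_rot: [-0.258, 3.131, 0.001]
ft_force: [1.0, 0.6, 0.3]
grip_width: 0.174
t 1.1 clamp TCP [-217.2   47.8  222.4] F [1.  0.6 0.3] grip 0.17 j [-0.79 -0.11  0.28  1.92  0.03  1.33  1.21]
(-200, 0, 222) -> [-17. -48.   0.] [ 0.     0.    -0.002]
(-200, 0, 134) -> [-17. -48.  88.] [ 0.     0.    -0.002]
```

```bash
python3 -m creep '[[[0,-17,-48,0,0,0,0],[0,-17,-48,40,0,0,0],[0,-17,-48,80,0,0,0],[0,-17,-48,88,0,0,0],[0,-17,-48,88,0,0,0]]]'
python3 - <<'E'
from h import *
todo((-200,0,134))
for n,(x,y) in{"top":(130,80),"side":(180,60)}.items():
    im=ctrl.get_image(n)[:,:,::-1][y:y+160,x:x+160]
    v=np.hstack([v,cv2.resize(im,None,fx=2.5,fy=2.5)]) if n=="side" else cv2.resize(im,None,fx=2.5,fy=2.5)
cv2.imwrite("pics/c2.png",v)
E
```

```text
time: 1.6
position: [0.4334, 0.1483, 0.1335]
tool_rot: [0.258, -3.128, 0.002]
ft_force: [0.2, 0.4, 0.8]
grip_width: 0.009
t 1.6 clamp TCP [-201.6    1.6  133.5] F [0.2 0.4 0.8] grip 0.01 j [-0.74 -0.03  0.35  2.03  0.01  1.14  1.34]
(-200, 0, 134) -> [-2. -2. -0.] [-0.001 -0.003 -0.001]
```

View pics/c2.png

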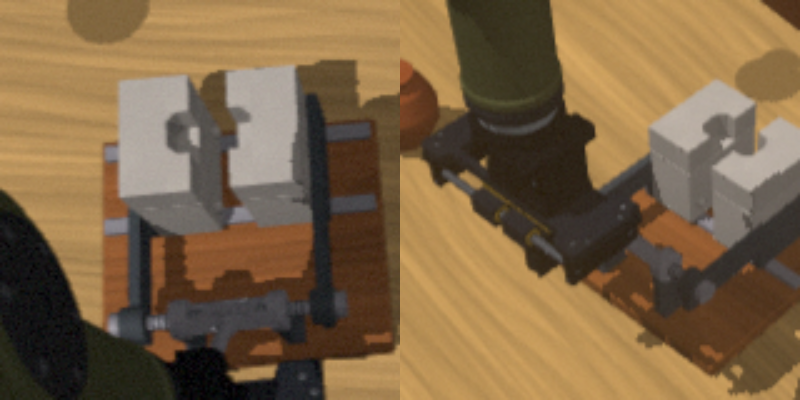

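The gripper now stands just behind the knob and hides it in both views. The finger points down on the -x side and the halves haven't moved. Next I compute the push path.

```bash
python3 - <<'E'
from h import *
for q in (0,.15,.3,.5,.7,.9,1.1,1.3,1.5,1.6):
    k=knob(q);th=q-.7
    dx=-9.5-13*(np.cos(th) if th>0 else 1); dz=-8+4*q/.7 if th<0 else -4+11*th/.8
    print(q,(k+[dx,0,dz]).round(1))
E
python3 -m creep '[[[0,-15,-2,0,0,0,0],[0,-25,-2,0,0,0,0],[0,-35,-2,0,0,0,0],[0,-45,-2,-3,0,0,0],[0,-45,-2,-3,0,0,0]]]'
python3 -c "
from h import *
todo((-150,0,140))"
```

```text
0 [-167.3    0.   132. ]
0.15 [-156.9    0.   140.3]
0.3 [-145.6    0.   147. ]
0.5 [-129.4    0.   153.2]
0.7 [-112.5    0.   156. ]
0.9 [-95.4   0.  157.1]
1.1 [-78.4   0.  154.8]
1.3 [-62.2   0.  149.4]
1.5 [-47.6   0.  141.2]
1.6 [-41.    0.  136.2]
time: 2.2
position: [0.479, 0.1556, 0.1385]
tool_rot: [0.259, -3.129, -0.002]
ft_force: [-3.3, 1.2, 2.7]
grip_width: 0.004
t 2.2 clamp TCP [-155.5    1.3  138.5] F [-3.3  1.2  2.7] grip 0.0 j [-0.72  0.07  0.37  1.93 -0.03  1.15  1.4 ]
(-150, 0, 140) -> [-5. -1. -2.] [ 0.002 -0.002 -0.001]
```

```bash
python3 -m creep '[[[0,-10,-1,-8,0,0,0],[0,-26,-1,-14,0,0,0],[0,-43,-1,-17,0,0,0],[0,-60,-1,-18,0,0,0],[0,-60,-1,-18,0,0,0]]]'
python3 - <<'E'
from h import *
todo((-78,0,155),(-62,0,149),(-48,0,141),(-41,0,136))
for n,(x,y) in{"top":(130,80),"side":(180,60)}.items():
    im=ctrl.get_image(n)[:,:,::-1][y:y+160,x:x+160]
    v=np.hstack([v,cv2.resize(im,None,fx=2.5,fy=2.5)]) if n=="side" else cv2.resize(im,None,fx=2.5,fy=2.5)
cv2.imwrite("pics/c3.png",v)
E
```

```text
time: 2.7
position: [0.5403, 0.1639, 0.1561]
tool_rot: [-0.258, 3.129, 0.0]
ft_force: [-0.2, 0.6, -0.2]
grip_width: 0.005
t 2.7 clamp TCP [-93.6  -0.7 156.1] F [-0.2  0.6 -0.2] grip 0.01 j [-0.69  0.19  0.39  1.77 -0.08  1.2   1.46]
(-78, 0, 155) -> [-16.   1.   1.] [-0.     0.002 -0.001]
(-62, 0, 149) -> [-32.   1.   7.] [-0.     0.002 -0.001]
(-48, 0, 141) -> [-46.   1.  15.] [-0.     0.002 -0.001]
(-41, 0, 136) -> [-53.   1.  20.] [-0.     0.002 -0.001]
```

View pics/c3.png

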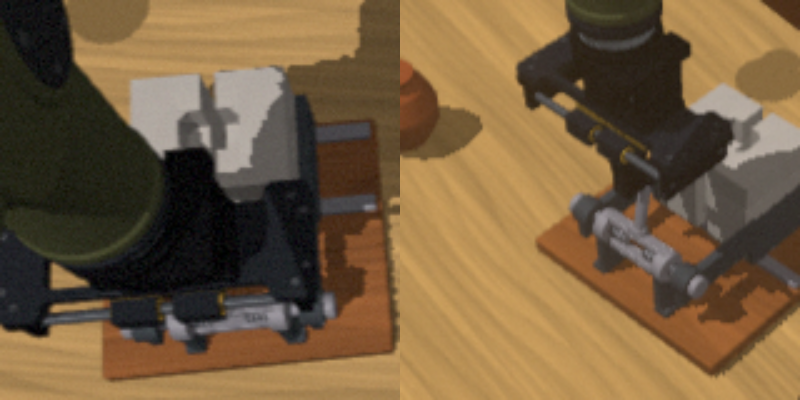

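The bar is past upright and the gap has narrowed. I carry on over the top, following the fall of the arc.

```bash
python3 -m creep '[[[0,-10,0,0,0,0,0],[0,-17,0,1,0,0,0],[0,-25,0,4,0,0,0],[0,-32,0,7,0,0,0],[0,-32,0,7,0,0,0]]]'
python3 -c "
from h import *
todo((-48,0,141),(-41,0,136))"
python3 -m creep '[[[0,-7,0,3,0,0,0],[0,-14,0,8,0,0,0],[0,-18,0,11,0,0,0],[0,-21,0,13,0,0,0],[0,-21,0,13,0,0,0]]]'
python3 - <<'E'
from h import *
todo((-48,0,141),(-41,0,136))
for n,(x,y) in{"top":(130,80),"side":(180,60)}.items():
    im=ctrl.get_image(n)[:,:,::-1][y:y+160,x:x+160]
    v=np.hstack([v,cv2.resize(im,None,fx=2.5,fy=2.5)]) if n=="side" else cv2.resize(im,None,fx=2.5,fy=2.5)
cv2.imwrite("pics/c4.png",v)
E
```

```text
time: 3.3
position: [0.5711, 0.1682, 0.1479]
tool_rot: [-0.257, 3.131, -0.001]
ft_force: [-0.1, -0.2, -0.4]
grip_width: 0.007
t 3.3 clamp TCP [-62.5  -1.5 147.9] F [-0.1 -0.2 -0.4] grip 0.01 j [-0.67  0.26  0.4   1.7  -0.11  1.2   1.49]
(-48, 0, 141) -> [-15.   2.   7.] [-0.001  0.    -0.002]
(-41, 0, 136) -> [-22.   2.  12.] [-0.001  0.    -0.002]
time: 3.8
position: [0.5865, 0.1709, 0.1385]
tool_rot: [0.257, -3.12, -0.001]
ft_force: [-22.4, -4.7, 26.4]
grip_width: 0.006
t 3.8 clamp TCP [-46.9  -1.3 138.5] F [-22.4  -4.7  26.4] grip 0.01 j [-0.65  0.31  0.4   1.66 -0.13  1.2   1.51]
(-48, 0, 141) -> [ 1.  1. -2.] [ 0.001 -0.011 -0.002]
(-41, 0, 136) -> [-6.  1.  2.] [ 0.001 -0.011 -0.002]
```

View pics/c4.png

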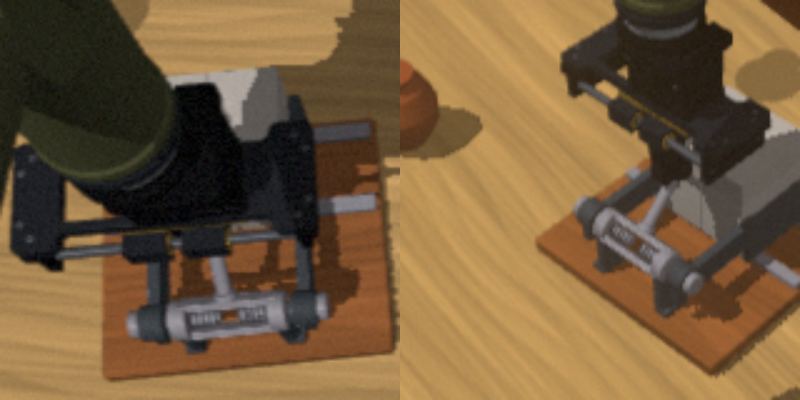

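The plaster halves meet and 35 N (against the tangent direction) shows the stop was reached. I back off along the contact normal, then go up and away.

```bash
python3 -m creep '[[[0,10,0,-10,0,0,0],[0,20,0,-25,0,0,0],[0,50,0,-70,0,0,0],[0,90,0,-110,0,0,0],[0,120,0,-110,0,0,0]]]'
python3 -m creep '[[[0,50,50,0,0,0,0],[0,60,100,0,0,0,0],[0,60,150,0,0,0,0],[0,60,200,0,0,0,0],[0,60,200,0,0,0,0]]]'
python3 - <<'E'
from h import *
todo()
v=ctrl.get_image("top")[:,:,::-1];w=ctrl.get_image("side")[:,:,::-1]
cv2.imwrite("pics/c5.png",np.hstack([cv2.resize(v[90:250,150:310],None,fx=2.5,fy=2.5),cv2.resize(w[80:240,220:380],None,fx=2.5,fy=2.5)]))
for nm,im,x0,x1 in(("top0",cv2.imread("pics/top0.png"),0,0),("now",v,0,0)):
    d=((im.max(2)<35)*255).astype(np.uint8)[230:260,415:445];M=cv2.moments(d,True);print("low knob",nm,M["m10"]/M["m00"]+415,M["m01"]/M["m00"]+230)
for q in(1.3,1.4,1.5):
    k=knob(q)/1e3;P=np.r_[ORG+X*k[0],k[2]];print(q,(proj("top",P)-[150,90])*2.5,(proj("side",P)-[220,80])*2.5+[400,0])
E
```

```text
time: 4.4
position: [0.4752, 0.1524, 0.2503]
tool_rot: [-0.255, 3.121, 0.005]
ft_force: [0.3, 0.5, 0.6]
grip_width: 0.005
time: 4.9
position: [0.3788, 0.3453, 0.2459]
tool_rot: [-0.268, 3.128, 0.006]
ft_force: [-0.4, -0.2, 0.1]
grip_width: 0.005
t 4.9 clamp TCP [-222.9  205.   245.9] F [-0.4 -0.2  0.1] grip 0.01 j [-0.94  0.01  0.15  1.76 -0.    1.37  0.95]
low knob top0 428.3090909090909 243.07272727272726
low knob now 428.39766081871346 243.0
1.3 [157.74221519 205.13626626] [566.17347629 116.69065142]
1.4 [159.41780898 198.79579958] [571.36988601 117.03035228]
1.5 [161.31101224 193.54329792] [576.12394258 118.15883338]
```

View pics/c5.png

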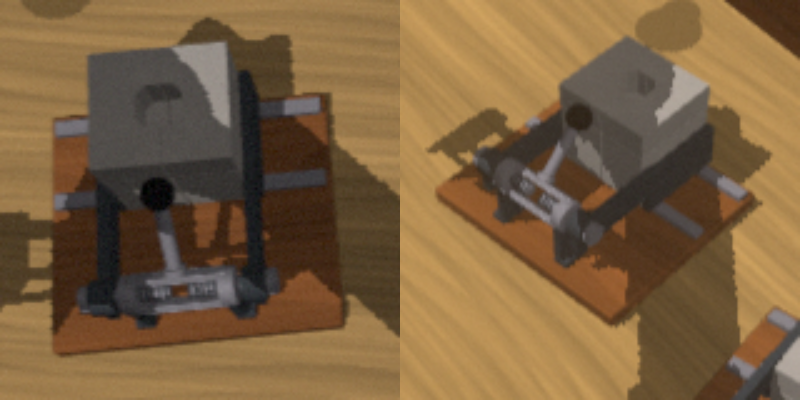

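The halves meet. The tall knob is at (157,194) in top and (578,117) in side (crop pixels), which matches q ≈ 1.5. The low knob hasn't moved and the arm is clear, so I hand the job in.

```bash
python3 -c "
from bench import ctrl
print(ctrl.close_job())"
```

```text
the job is handed in; nothing more can be done
None
```

The tall mould is closed. I pushed its knob up and over with shut fingers until it met the stop, where the wrist force rose to about 35 N. I then backed off, moved clear and handed the job in at about 5 s of the 32 s allowed.

- **Tall mould:** in the last pictures the halves meet with no visible gap. The knob is within about 4 crop pixels (under 2 image pixels) of where q = 1.5 rad predicts in both views.
- **Low mould:** its knob moved less than 0.1 pixel in the top view between the first and last pictures.
- **Robot:** the last wrist force reading was below 0.5 N, with the tool more than 200 mm from the knob.

None of the last checks failed. The two camera rays to the tall knob did miss each other by about 5 mm in the first measurement. I could not read the turnbuckle angle directly, so the 1.5 rad comes from the pictures and the stop force.

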